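Open the pantry box onto its stop and put the spice jar away

TASK

Open the hinged lid of the oak pantry box all the way, until it rests against the rubber bumper of the stop post behind it; bring it up to the bumper gently, never slam or force it. With the lid left leaning on the bumper, set the small white spice jar upright on the floor of the box without dropping it, and do not knock over or shift the other things on the counter.

Things in the scene. Friction and masses are not known exactly. Their poses are not given: they have to be found in the camera images.
- bin: Open-topped oak pantry box, 150 (x) by 260 (y) by 100 mm high, walls and floor 8 mm thick, fixed to the counter. Origin: centre of its underside; z up; its x axis points from the handle side to the hinge side.
- lid_handle (a point): Middle of the lid's handle: a round steel bar, 11 mm thick, 110 mm long, parallel to the hinge, held by an arm at each end 42 mm out from the lid's free edge (37 mm clear gap for a finger). 192 mm from the hinge axis; 6 mm above the plane of the panel's underside, which contains the hinge axis. Axes turn with the lid.
- lid_hinge (a point): Middle of the hinge axis, on the lid's underside at the box's rear rim: in the box frame at x +75, y 0, z +100 mm. The axis runs along the box's y. Axes turn with the lid.
- lid (a joint): Hinge angle of the lid, rad: 0 closed, 1.57 upright, growing as it opens towards the box's +x. Wooden panel 150 x 260 x 12 mm, 0.45 kg, on a stiff friction hinge (0.6 N m): it stays where left; moving it by the handle takes 3 to 6 N. It meets the bumper somewhere between 1.66 and 1.88 rad, not known beforehand: feel for it. Beyond first touch the force soon rises steeply.
- stop: Steel stop post fixed behind the box, 172 mm along +x from the box's origin; 243 mm high, 22 x 30 mm, on a 70 x 90 mm foot. Origin: centre of the foot's underside; axes as the box's. 226 mm up, a rubber-tipped screw (22 mm across) points to -x, for the open lid to lean on; its tip is 45 to 69 mm from the post's axis, set differently each time, not measured. At most 25 N on it.
- jar: White ceramic spice jar, a plain short cylinder 54 mm in diameter (top 6 mm: 50 mm) and 76 mm high, about 0.2 kg, standing on the counter. Origin: centre of its underside, z up.
- oil: Bystander: amber glass oil bottle, 52 mm in diameter, 170 mm high. Origin: centre of its underside.
- mug: Bystander: blue ceramic mug, 76 mm in diameter, 85 mm high, handle at its +y. Origin: centre of its underside.
- scale: Bystander: red kitchen scale with a steel bowl, 210 mm across at the bowl, 190 mm high. Origin: centre of its underside.
Mind the look-alikes: they are no part of the job. What is meant by the jar is not orange or red, and is the larger of those in its own colour.

How it is judged:
On the way:
1. the lid is open past upright and touches the bumper of its stop (contact force between lid and stop above 0.1 N and value of joint lid above 1.58 rad), for 0.3 s.
At the end, for the whole second after the job is handed in: The lid, open past upright, still leans on the bumper (more than 0.1 N), and the jar stands at rest and upright (within 0.1 rad) on the box's floor (all of step 1 and x of jar in the frame of bin between -0.06 and 0.06 m and y of jar in the frame of bin between -0.12 and 0.12 m and z of jar in the frame of bin between 0.004 and 0.014 m and angle between jar's own z axis and vertical below 0.1 rad and linear speed of jar below 0.02 m/s); the robot touches nothing.
It fails at once if the jar is dropped into the box (faster than 0.5 m/s just above its floor) (linear speed of jar above 0.5 m/s and z of jar in the frame of bin between 0.004 and 0.03 m and x of jar in the frame of bin between -0.07 and 0.07 m and y of jar in the frame of bin between -0.13 and 0.13 m).
It fails at once if the lid is slammed or forced against its stop (more than 25 N) (contact force between lid and stop above 25 N).
It fails at once if the oil bottle is shifted by more than 30 mm or tipped (distance of oil from where it was at the start of the episode above 0.03 m or angle between oil's own z axis and vertical above 0.35 rad).
It fails at once if the mug is shifted by more than 30 mm or tipped (distance of mug from where it was at the start of the episode above 0.03 m or angle between mug's own z axis and vertical above 0.35 rad).
It fails at once if the scale is shifted by more than 30 mm or tipped (distance of scale from where it was at the start of the episode above 0.03 m or angle between scale's own z axis and vertical above 0.35 rad).
It also fails if it takes over 64 s, if anything falls off the work surface, if the arm or the gripper's body presses on something with over 40 N, if the wrist force passes 120 N, or if a joint passes its speed limit or range.

ROBOT

A 6-joint arm with a two-finger parallel gripper is mounted at the origin on the work surface. World frame = base frame: x ahead of the robot, y to its left, z up, the work surface at z = 0. Lengths are in m, angles in rad, forces in N, time in s.
With the tool pointing down it reaches from about 0.375 to 0.9 m from the base axis. Payload 3.1 kg.
Tool frame: the origin (TCP) lies at the centre of the arm's flange, where the gripper is bolted on; the fingertips stand 173 mm ahead of it and the grasp point (between the pads) lies 155 mm ahead of it; z points along the fingers, y is the line along which they close (so a half turn about z gives the same grasp; the last joint's range is limited). The gripper opens to 85 mm and grips with 20 to 120 N. Pads are 22 mm wide; open, the fingers measure 114 mm over their backs; the gripper's body (76 mm by 85 mm) begins 54 mm behind the grasp point. The pads swing forward as they close: fully open they stand 13 mm farther back than shut.
Start: joints at [-1.435, 0.527, 1.433, -0, 1.181, -0.178], TCP at [0.194, -0.594, 0.405] pointing down, gripper open.
Joint ranges: [-3.08, 3.08], [-0.75, 2.2], [0.22, 2.44], [-1.43, 4.57], [0, 2.65], [-2.85, 2.85]. Speed limits (rad/s): [2.79, 2.79, 3.14, 3.14, 3.14, 3.14].

INTERFACE

Orientations are given as a unit quaternion [x, y, z, w].
In Python, from station import * gives the robot as it stands.
- The arm moves only by the shell command python3 -m jog 'ROWS' [OPENING] [FORCE]. ROWS is a JSON object of lists of equal length, an entry for each row: "linear": the shift along the world's x, y, z in mm, a list of three; "turn": the turn about the world's z in units of 5 degrees (1.0 is 5 degrees). A call has 1 to 12 rows; each row shifts and turns the commanded pose from where the row before left it; what a row does not reach is not made up. A row lasts 1/8 s, in which the tool goes at most 62.5 mm and 10.7 degrees, less where a joint would pass 70% of its speed; a pose out of reach is approached as far as the arm can. A call is refused whole if a number of a shift passes 62.5 or a number of a turn 1, either way. A call with a gripper value outside its range is refused whole. OPENING is the opening, from 0 (shut) to 1 (fully open), set as the call begins (- or left out, the last holds). The fingers move at their own pace and stop on an object; FORCE is the grip in N (left out, the last holds). Time passes only in rows, so rows that do not move let the fingers close. It gives the time, the measured TCP pose, the force, the opening and the grip force at its end, in the units of the state.
- sense(): the state, without advancing time (a new reading comes with each control period).
- snapshot(name): name is "side" or "top" or "wrist"; returns the picture (420x560x3 uint8, red, green, blue); there is no depth.
- get_calibration(name): a dict with "fx", "fy", "cx", "cy" (pixels), "world_to_cam" (4x4, takes a point from world to camera coordinates). Camera axes: x right, y down, z forward; pixel columns grow to the right and rows downward; lengths in m; the calibration is good to about 2 mm. A picture is of the moment at which its call begins: read the wrist's pose just before it. get_calibration takes no time and is no camera call; for the wrist camera it gives the pose at the moment of the call.
- sign_off(): hands the job in; it is judged then, once.
The state is a dict: "t": time; "q": joint angles; "qd": joint speeds; "tau": joint torques, N m; "tcp_pos": TCP position; "tool_rot": TCP orientation; "force": force on the tool from outside, world axes, zero at the start; "ft_torque": the same for the moment, N m; "finger_gap": opening from 0.0 (shut) to 1.0 (fully open); "gripper_force": force on a finger pad.
Only numpy, scipy, OpenCV 4.12 (cv2) and the standard library are available. Lean on these libraries where they do the work, as an engineer would, in place of code of your own. Each camera call takes 0.05 s, during which the arm holds its last target. There are 200 camera calls.

## Working session

There is one attempt and no reset: what is moved stays moved. The work goes in short steps, Python scripts to look and compute and a shell command to move; the robot and the scene stay as the last step left them, time stands still between calls to the robot, and variables do not carry over. Pictures are saved under pics/ and viewed, at most 10 in all, crops included, and the job is handed in when it is done.

```bash
mkdir -p pics; python3 - <<'E'
from station import *
import cv2, numpy as np
for n in ("top","side"):
    cv2.imwrite(f"pics/{n}0.png",snapshot(n)[:,:,::-1]); c=get_calibration(n)
    print(n,c["fx"],c["fy"],c["cx"],c["cy"],np.round(c["world_to_cam"],3).tolist())
s=sense();print(s["t"],s["tcp_pos"],s["tool_rot"],s["finger_gap"],s["force"])
E
```

```text
top 532.2616037225026 532.2616037225026 286.3899304157084 203.7669178225933 [[-0.019, -1.0, -0.014, 0.005], [-0.995, 0.02, -0.099, 0.565], [0.099, 0.012, -0.995, 1.662], [0.0, 0.0, 0.0, 1.0]]
side 482.8788357953453 482.8788357953453 270.6911919830516 207.67238135075795 [[0.996, -0.089, 0.02, -0.566], [-0.038, -0.609, -0.792, 0.075], [0.083, 0.788, -0.61, 1.295], [0.0, 0.0, 0.0, 1.0]]
0.1 [ 0.19350879 -0.59396428  0.40382024] [ 9.87635958e-01  1.56761631e-01  1.54827340e-05 -1.00247103e-03] 0.9999393387767946 [ 0.56638233  0.33208944 -0.1653908 ]
```

View pics/top0.png

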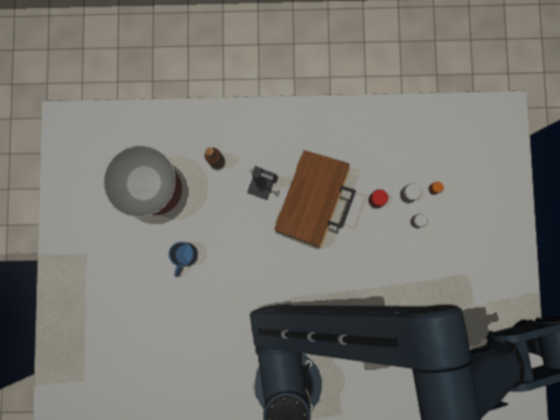

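View pics/side0.png

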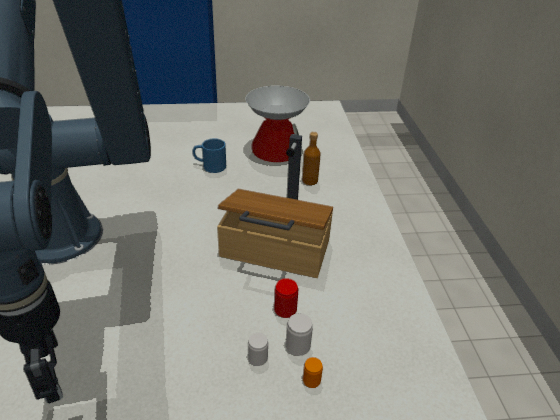

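Candidates in top view: white large (412,192), white small (420,220), red (379,198), orange (437,187). The jar is white and the larger of the two, so (412,192), which in the side view is (299,334). I'll confirm in an enlarged crop. The box lid is centred at about (312,199), the handle is to its right and the stop post is at (263,182).

```bash
python3 - <<'E'
import cv2
a=cv2.imread("pics/top0.png")[140:260,240:450]; cv2.imwrite("pics/topc.png",cv2.resize(a,None,fx=3.8,fy=3.8,interpolation=cv2.INTER_CUBIC))
b=cv2.imread("pics/side0.png")[180:380,200:350]; b=cv2.imread("pics/side0.png")[120:390,190:350];cv2.imwrite("pics/sidec.png",cv2.resize(b,None,fx=2.2,fy=2.2,interpolation=cv2.INTER_CUBIC))
E
```

```text
(no output)
```

View pics/topc.png

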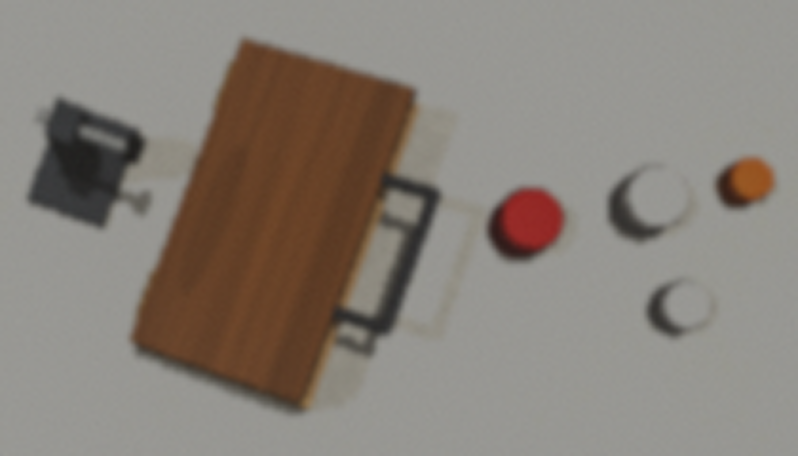

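View pics/sidec.png

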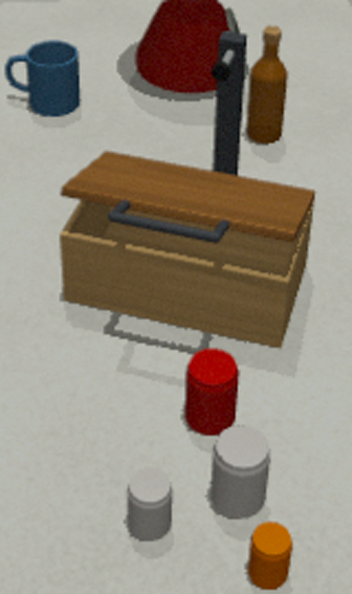

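Top crop: the white jar with the larger top is at crop (658,196), the smaller white one at (688,306). The side crop agrees, with the large one at (242,447). So the target is the larger. The lid starts slightly open. Next I fit the poses.

```bash
cat > h.py <<'E'
from station import *
import numpy as np
from scipy.optimize import least_squares
def proj(n,P,c=None):
    c=c or get_calibration(n); p=np.asarray(P,float)@c["world_to_cam"][:3,:3].T+c["world_to_cam"][:3,3]
    return np.c_[c["fx"]*p[:,0]/p[:,2]+c["cx"],c["fy"]*p[:,1]/p[:,2]+c["cy"]]
def T(p): return np.array(p)/3.8+[240,140]
def S(p): return np.array(p)/2.2+[190,120]
def loc(n,px,z):
    return least_squares(lambda v:(proj(n,[[v[0],v[1],z]])-px).ravel(),[.6,0]).x
def boxw(v,P):
    P=np.atleast_2d(P); c,s=np.cos(v[2]),np.sin(v[2])
    return np.c_[v[0]+c*P[:,0]-s*P[:,1],v[1]+s*P[:,0]+c*P[:,1],P[:,2]]
def lidp(th,r,y,h): return [.075-r*np.cos(th)+h*np.sin(th),y,.1+r*np.sin(th)+h*np.cos(th)]
E
python3 - <<'E'
from h import *
for k in ("top","side"):
    M=get_calibration(k)
get=lambda th:[lidp(th,0,.13,.012),lidp(th,0,-.13,.012),lidp(th,.15,-.13,.012),lidp(th,.15,.13,.012)]
tl=T([(133,340),(243,40),(414,90),(302,408),(432,190),(386,330)])
sl=S([(108,152),(315,190),(297,226),(62,190),(222,233),(116,212),(63,298),(281,346)])
def f(v):
    L=get(v[3]);H=[lidp(v[3],.192,-.055,.006),lidp(v[3],.192,.055,.006)]
    B=[[-.075,.13,0],[-.075,-.13,0]]
    return np.r_[(proj("top",boxw(v,L+H))-tl).ravel(),(proj("side",boxw(v,L+H+B))-sl).ravel()]
r=least_squares(f,[.57,-.05,1.3,.2],loss="soft_l1"); v=r.x
print("box",v,np.round(f(v).reshape(-1,2),1).tolist())
print("handle",boxw(v,lidp(v[3],.192,0,.006)),"stop",boxw(v,[.172,0,0]))
def two(a,b,z):
    A,B=loc("top",a,z),loc("side",b,z); return np.round((A,B),3).tolist()
print("jar",two(T((658,196)),S((242,447)),.076))
print("small",two(T((688,306)),S((151,486)),.055))
print("red",two(T((531,219)),S((212,367)),.08))
print("orange",two(T((750,179)),S((271,538)),.05))
print("oil",loc("top",(210,152),.17),"mug",loc("top",(183,254),.085))
E
```

```text
box [ 0.57194102 -0.08908653  1.20695693  0.3557809 ] [[-0.8, 0.3], [-0.7, -1.0], [-0.3, -1.9], [-0.3, -2.1], [0.3, -0.0], [-0.0, -1.3], [-1.9, -0.2], [0.1, 0.0], [-0.0, 1.3], [-0.5, -2.8], [-2.1, -0.0], [-0.8, 0.4], [0.1, 1.9], [0.3, 1.4]]
handle [[ 0.5353275  -0.18523736  0.17250216]] stop [[0.63314978 0.07165391 0.        ]]
jar [[0.59, -0.398], [0.591, -0.399]]
small [[0.501, -0.423], [0.505, -0.421]]
red [[0.573, -0.294], [0.574, -0.301]]
orange [[0.605, -0.48], [0.607, -0.48]]
oil [0.7081302  0.21420204] mug [0.41160452 0.31133012]
```

```bash
python3 -m jog '{"linear":[[34,41,0],[34,41,0],[34,41,0],[34,41,0],[34,41,0],[34,41,0],[34,41,0],[34,41,0],[34,41,0],[34,41,0],[0,0,0],[0,0,0]],"turn":[-0.8,-0.8,-0.8,-0.8,-0.8,-0.8,-0.8,-0.8,-0.8,-0.6,0,0]}' 0.35 25
python3 - <<'E'
from h import *
import cv2
for a,b in (((432,190),(222,233)),((386,330),(116,212)),((409,260),(169,222.5))):
    r=least_squares(lambda p:np.r_[(proj("top",[p])-T(a)).ravel(),(proj("side",[p])-S(b)).ravel()],[.53,-.18,.17]);print(r.x,np.round(r.fun,1))
c=get_calibration("wrist");im=snapshot("wrist");cv2.imwrite("pics/w1.png",im[:,:,::-1])
print(proj("wrist",[[.535,-.185,.172]],c),proj("wrist",boxw([.572,-.089,1.207],[lidp(.356,.192,y,.006) for y in(-.055,.055)]),c),sense()["force"])
np.save("wc.npy",c,allow_pickle=True)
E
```

```text
t: 1.6
tcp_pos: [0.5333, -0.1841, 0.4043]
tool_rot: [0.983, -0.181, -0.001, 0.0]
force: [-0.4, 0.2, -0.6]
finger_gap: 0.349
gripper_force: 0.0
[ 0.58982182 -0.2041447   0.17144016] [ 0.  -1.  -0.8  0.1]
[ 0.48363635 -0.16554154  0.17336722] [-0.  -1.2 -0.9  0.1]
[ 0.53698367 -0.18480814  0.17219534] [-0.  -1.3 -1.   0.1]
[[274.46578838 233.68861864]] [[274.3441589  134.63822987]
 [274.52650039 317.89543758]] [0.43529003 0.47888989 0.7367479 ]
```

View pics/w1.png

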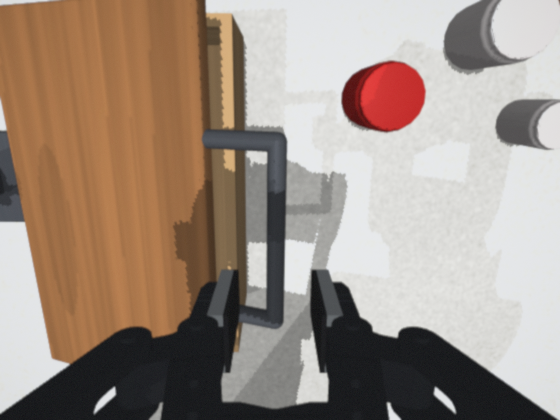

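The bar runs straight down column 276 (rows 135 to 322), within 2 px of the prediction and centred between the fingers. I descend and grip.

```bash
python3 -m jog '{"linear":[[2,-1,-30],[0,0,-30],[0,0,-20],[0,0,-2],[0,0,0],[0,0,0]],"turn":[0,0,0,0,0,0]}' && python3 -m jog '{"linear":[[0,0,0],[0,0,0],[0,0,0],[0,0,0],[0,0,0]],"turn":[0,0,0,0,0]}' 0 30
```

```text
t: 2.4
tcp_pos: [0.5357, -0.1858, 0.3238]
tool_rot: [0.983, -0.182, 0.001, 0.0]
force: [-0.4, -0.6, -0.3]
finger_gap: 0.351
gripper_force: 0.0
t: 3.02
tcp_pos: [0.5357, -0.1857, 0.323]
tool_rot: [0.983, -0.182, 0.0, 0.001]
force: [-1.2, -3.8, 2.4]
finger_gap: 0.116
gripper_force: 29.3
```

```bash
python3 - <<'E'
from h import *
# arc deltas in mm along box x direction
v=[.572,-.089,1.207]
t=np.r_[np.arange(.356,1.61,.06)]
P=np.array([boxw(v,lidp(a,.192,0,.006))[0] for a in t])*1000
for a,d in zip(t[1:],np.diff(P,axis=0)): print(round(a,2),np.round(d,1).tolist())
E
```

```text
0.42 [1.7, 4.4, 10.5]
0.48 [1.9, 4.9, 10.2]
0.54 [2.1, 5.5, 9.9]
0.6 [2.3, 6.1, 9.5]
0.66 [2.5, 6.6, 9.1]
0.72 [2.7, 7.1, 8.7]
0.78 [2.9, 7.6, 8.2]
0.84 [3.0, 8.0, 7.7]
0.9 [3.2, 8.4, 7.2]
0.96 [3.4, 8.8, 6.6]
1.02 [3.5, 9.2, 6.1]
1.08 [3.6, 9.5, 5.5]
1.14 [3.7, 9.8, 4.8]
1.2 [3.8, 10.0, 4.2]
1.26 [3.9, 10.2, 3.6]
1.32 [4.0, 10.4, 2.9]
1.38 [4.0, 10.6, 2.2]
1.44 [4.1, 10.7, 1.5]
1.5 [4.1, 10.7, 0.8]
1.56 [4.1, 10.8, 0.2]
```

Gripped on the bar (gap 0.116 ≈ 10 mm). I follow the arc.

```bash
python3 -m jog '{"linear":[[1.7,4.4,10.5],[1.9,4.9,10.2],[2.1,5.5,9.9],[2.3,6.1,9.5],[0,0,0]],"turn":[0,0,0,0,0]}'
```

```text
t: 3.65
tcp_pos: [0.5434, -0.166, 0.3641]
tool_rot: [0.983, -0.181, 0.0, 0.003]
force: [-5.4, -8.9, 7.3]
finger_gap: 0.115
gripper_force: 30.0
```

```bash
python3 -m jog '{"linear":[[-0.6,-1.5,1.2],[0,0,0],[0,0,0]],"turn":[0,0,0]}'; python3 - <<'E'
from h import *
import cv2
cv2.imwrite("pics/s2.png",snapshot("side")[:,:,::-1]); print(sense()["tcp_pos"],sense()["tau"])
E
```

```text
t: 4.03
tcp_pos: [0.5431, -0.1666, 0.3642]
tool_rot: [0.983, -0.182, 0.0, 0.001]
force: [-0.3, -5.6, 1.1]
finger_gap: 0.116
gripper_force: 29.7
[ 0.54312873 -0.16661405  0.36416135] [  3.38664852 -39.47692394 -13.73862237   1.37250468   0.55174068
  -0.08935056]
```

```bash
python3 -m jog '{"linear":[[2.4,6.4,9.2],[2.6,6.9,8.9],[2.8,7.4,8.4],[3.0,7.8,7.9],[0,0,0]],"turn":[0,0,0,0,0]}'
```

```text
t: 4.7
tcp_pos: [0.554, -0.1385, 0.4002]
tool_rot: [0.983, -0.181, 0.001, 0.003]
force: [-3.7, -7.3, 8.7]
finger_gap: 0.115
gripper_force: 29.9
```

```bash
python3 -m jog '{"linear":[[2.7,7.2,8.7],[2.9,7.7,8.1],[3.1,8.1,7.5],[3.3,8.5,6.9],[0,0,0]],"turn":[0,0,0,0,0]}'
```

```text
t: 5.32
tcp_pos: [0.5672, -0.1046, 0.429]
tool_rot: [0.983, -0.182, 0.002, -0.002]
force: [6.1, 0.8, -3.5]
finger_gap: 0.111
gripper_force: 29.9
```

```bash
python3 - <<'E'
from h import *
P=np.array([[.5357,-.1857,.323],[.5431,-.1666,.3642],[.554,-.1385,.4002],[.5672,-.1046,.429]])
u=P[-1,:2]-P[0,:2];print("dir",np.arctan2(u[1],u[0]))
u=u/np.hypot(*u); s=(P[:,:2]-P[0,:2])@u
f=lambda c:np.hypot(s-c[0],P[:,2]-c[1])-.1921
r=least_squares(f,[.18,.25]);print(r.x,r.fun*1000)
th=np.arctan2(P[:,2]-r.x[1],-(s-r.x[0]))-np.arcsin(.006/.192);print(th)
E
```

```text
dir 1.2003216302333226
[0.18253537 0.2616005 ] [ 0.48520034 -0.29932921 -0.761068    0.64099962]
[0.29322633 0.53316711 0.77885984 1.02095429]
```

```bash
python3 - <<'E'
from h import *
u=np.array([np.cos(1.203),np.sin(1.203)])
p0=np.array([.5357,-.1857])
for th in np.arange(1.02,1.95,.06):
    a=th+.031; s=.1825-.192*np.cos(a); print(round(th,2),np.round(np.r_[p0+u*s,.2616+.192*np.sin(a)]*1000,1).tolist())
E
```

```text
1.02 [567.0, -104.4, 428.2]
1.08 [570.7, -94.9, 433.7]
1.14 [574.4, -85.1, 438.5]
1.2 [578.3, -75.1, 442.6]
1.26 [582.3, -64.9, 446.1]
1.32 [586.3, -54.5, 449.0]
1.38 [590.3, -43.9, 451.2]
1.44 [594.4, -33.3, 452.6]
1.5 [598.6, -22.5, 453.4]
1.56 [602.7, -11.8, 453.6]
1.62 [606.9, -1.1, 453.0]
1.68 [611.0, 9.6, 451.7]
1.74 [615.0, 20.2, 449.8]
1.8 [619.1, 30.7, 447.1]
1.86 [623.0, 41.0, 443.8]
1.92 [626.9, 51.1, 439.9]
```

```bash
python3 -m jog '{"linear":[[3.7,9.5,5],[3.7,9.8,4.8],[3.9,10,4.1],[4,10.2,3.5],[0,0,0]],"turn":[0,0,0,0,0]}' && python3 -m jog '{"linear":[[4,10.4,2.9],[4,10.6,2.2],[4.1,10.6,1.4],[4.1,10.8,0.8],[0,0,0]],"turn":[0,0,0,0,0]}'
```

```text
t: 5.95
tcp_pos: [0.5823, -0.0658, 0.447]
tool_rot: [0.983, -0.182, 0.002, -0.0]
force: [5.9, -1.0, -0.5]
finger_gap: 0.109
gripper_force: 29.5
t: 6.58
tcp_pos: [0.5986, -0.0237, 0.455]
tool_rot: [0.983, -0.182, 0.003, -0.0]
force: [4.7, -2.8, 1.8]
finger_gap: 0.111
gripper_force: 29.4
```

```bash
python3 -m jog '{"linear":[[2,5.4,0.2],[2,5.4,0],[2,5.4,-0.2],[1.6,4,-0.3],[0,0,0],[0,0,0]],"turn":[0,0,0,0,0,0]}' && python3 -m jog '{"linear":[[0.7,1.9,-0.2],[0,0,0],[0.7,1.9,-0.3],[0,0,0]],"turn":[0,0,0,0]}'
```

```text
t: 7.32
tcp_pos: [0.6061, -0.0043, 0.4548]
tool_rot: [0.983, -0.182, 0.003, 0.0]
force: [4.6, -4.1, 1.4]
finger_gap: 0.116
gripper_force: 30.1
t: 7.82
tcp_pos: [0.6075, -0.0008, 0.4545]
tool_rot: [0.983, -0.182, 0.003, 0.001]
force: [3.6, -5.6, 2.1]
finger_gap: 0.113
gripper_force: 30.2
```

```bash
python3 -m jog '{"linear":[[0.7,1.9,-0.3],[0,0,0]],"turn":[0,0]}'; python3 -m jog '{"linear":[[0.7,1.9,-0.3],[0,0,0]],"turn":[0,0]}'
```

```text
t: 8.07
tcp_pos: [0.6082, 0.0011, 0.4543]
tool_rot: [0.983, -0.182, 0.003, 0.001]
force: [4.3, -5.2, 2.9]
finger_gap: 0.111
gripper_force: 30.2
t: 8.32
tcp_pos: [0.6089, 0.0031, 0.4542]
tool_rot: [0.983, -0.182, 0.003, 0.001]
force: [4.5, -4.8, 4.0]
finger_gap: 0.111
gripper_force: 30.1
```

```bash
for i in 1 ; do python3 -m jog '{"linear":[[0.7,1.9,-0.2],[0,0,0]],"turn":[0,0]}'; python3 -m jog '{"linear":[[0.7,1.9,-0.2],[0,0,0]],"turn":[0,0]}';python3 -m jog '{"linear":[[0.7,1.9,-0.2],[0,0,0]],"turn":[0,0]}'; done | grep -E "t:|tcp|force: \["
```

```text
t: 8.57
tcp_pos: [0.6096, 0.0049, 0.4539]
tool_rot: [0.983, -0.182, 0.003, 0.001]
force: [4.0, -4.2, 2.9]
t: 8.82
tcp_pos: [0.6103, 0.0069, 0.4535]
tool_rot: [0.983, -0.182, 0.003, 0.001]
force: [4.9, -5.6, 2.1]
t: 9.07
tcp_pos: [0.611, 0.0087, 0.4532]
tool_rot: [0.983, -0.182, 0.003, 0.001]
force: [5.6, -4.5, 1.8]
```

```bash
cat > chk.sh <<'E'
ok(){ python3 -c "
from station import *
s=sense();f=s['force'];b=.36*f[0]+.933*f[1];print(round(s['t'],2),s['tcp_pos'].round(4),f.round(1),'bx',round(b,1));exit(b<-6)"; }
E
. ./chk.sh
python3 -m jog '{"linear":[[0.7,1.9,-0.3],[0,0,0]],"turn":[0,0]}' >/dev/null && ok &&
python3 -m jog '{"linear":[[0.7,1.9,-0.4],[0,0,0]],"turn":[0,0]}' >/dev/null && ok &&
python3 -m jog '{"linear":[[0.7,1.9,-0.4],[0,0,0]],"turn":[0,0]}' >/dev/null && ok &&
python3 -m jog '{"linear":[[0.7,1.9,-0.4],[0,0,0]],"turn":[0,0]}' >/dev/null && ok &&
python3 -m jog '{"linear":[[0.7,1.9,-0.4],[0,0,0]],"turn":[0,0]}' >/dev/null && ok &&
python3 -m jog '{"linear":[[0.7,1.9,-0.5],[0,0,0]],"turn":[0,0]}' >/dev/null && ok &&
python3 -m jog '{"linear":[[0.7,1.9,-0.5],[0,0,0]],"turn":[0,0]}' >/dev/null && ok &&
python3 -m jog '{"linear":[[0.7,1.9,-0.5],[0,0,0]],"turn":[0,0]}' >/dev/null && ok
```

```text
9.32 [0.6117 0.0106 0.4529] [ 5.3 -4.6  1.1] bx -2.4False
```

```bash
sed -i 's/exit(b<-6)/exit(int(b<-6))/' chk.sh
. ./chk.sh
python3 -m jog '{"linear":[[0.7,1.9,-0.4],[0,0,0]],"turn":[0,0]}' >/dev/null && ok &&
python3 -m jog '{"linear":[[0.7,1.9,-0.4],[0,0,0]],"turn":[0,0]}' >/dev/null && ok &&
python3 -m jog '{"linear":[[0.7,1.9,-0.4],[0,0,0]],"turn":[0,0]}' >/dev/null && ok &&
python3 -m jog '{"linear":[[0.7,1.9,-0.4],[0,0,0]],"turn":[0,0]}' >/dev/null && ok &&
python3 -m jog '{"linear":[[0.7,1.9,-0.5],[0,0,0]],"turn":[0,0]}' >/dev/null && ok &&
python3 -m jog '{"linear":[[0.7,1.9,-0.5],[0,0,0]],"turn":[0,0]}' >/dev/null && ok &&
python3 -m jog '{"linear":[[0.7,1.9,-0.5],[0,0,0]],"turn":[0,0]}' >/dev/null && ok
```

```text
9.57 [0.6124 0.0126 0.4527] [ 4.2 -4.1  3. ] bx -2.3
9.82 [0.6131 0.0145 0.4524] [ 4.6 -4.6  3.1] bx -2.6
10.07 [0.6138 0.0164 0.4518] [ 4.3 -4.9  1.9] bx -3.1
10.32 [0.6146 0.0183 0.4514] [ 4.5 -4.6  1.2] bx -2.6
10.57 [0.6153 0.0201 0.451 ] [ 4.6 -5.2  1.6] bx -3.2
10.82 [0.6156 0.0211 0.4509] [ 2.5 -8.4  4.4] bx -7.0
```

Contact felt (extra ≈4 N at the handle). I hold, release and rise.

```bash
. ./chk.sh; python3 -m jog '{"linear":[[0.1,0.3,-0.1],[0,0,0],[0,0,0],[0,0,0]],"turn":[0,0,0,0]}' >/dev/null; ok
python3 -m jog '{"linear":[[0,0,0],[0,0,0],[0,0,0],[0,0,0]],"turn":[0,0,0,0]}' 0.45 >/dev/null; ok
python3 -m jog '{"linear":[[0,0,15],[0,0,30],[0,0,30],[0,0,0]],"turn":[0,0,0,0]}'; python3 - <<'E'
from h import *
import cv2
im=snapshot("side")[60:340,180:400,::-1]; cv2.imwrite("pics/s3.png",cv2.resize(im,None,fx=2.1,fy=2.1))
E
```

```text
11.32 [0.6157 0.0211 0.4509] [ 2.6 -8.7  4.7] bx -7.2
11.82 [0.6146 0.0236 0.4489] [ 0.7 -0.3  0.4] bx -0.0
t: 12.32
tcp_pos: [0.6151, 0.0232, 0.5284]
tool_rot: [0.983, -0.182, 0.004, -0.0]
force: [0.7, -0.4, -0.4]
finger_gap: 0.449
gripper_force: 0.0
```

View pics/s3.png

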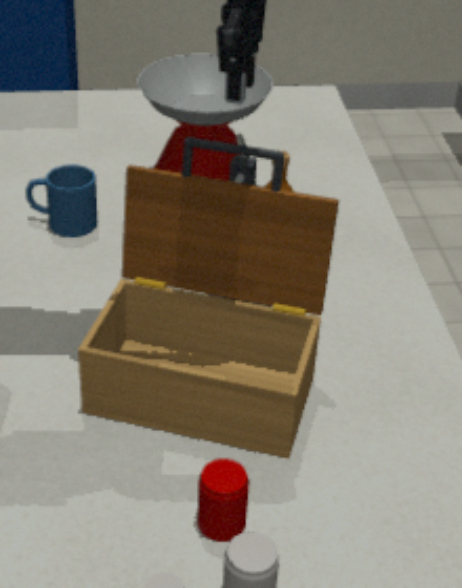

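The lid leans back towards the post and the box is open and empty. Next I go above the jar with the fingers closing at 150°, which lies between the neighbouring jars.

```bash
python3 -m jog '{"linear":[[-2,-30,0],[-2,-35,0],[-2,-35,0],[-2,-36,-10],[-2,-36,-15],[-2,-36,-15],[-2,-36,-15],[-2,-36,-15],[-2,-36,-15],[-2,-36,-15],[-2,-36,-15],[-3,-33,-13]],"turn":[1,1,1,1,1,1,1,1,1,1,1,1]}' 0.9 >/dev/null; python3 -m jog '{"linear":[[0,0,0],[0,0,0],[0,0,0],[0,0,0],[0,0,0],[0,0,0]],"turn":[1,1,1,1,0.2,0]}'
python3 - <<'E'
from h import *
import cv2
c=get_calibration("wrist");im=snapshot("wrist");cv2.imwrite("pics/w4.png",im[:,:,::-1])
g=np.linspace(0,2*np.pi,8)
print(proj("wrist",[[.59,-.398,.076]],c),sense()["q"].round(2))
m=cv2.inRange(cv2.cvtColor(im,cv2.COLOR_RGB2HSV),(0,0,0),(180,60,255))
np.save("wc.npy",c,allow_pickle=True)
E
```

```text
t: 14.62
tcp_pos: [0.5896, -0.3977, 0.3955]
tool_rot: [0.866, 0.5, -0.0, -0.001]
force: [-1.2, 0.6, 1.0]
finger_gap: 0.901
gripper_force: 0.0
[[276.63515858 199.68253507]] [-0.75  0.66  1.2   0.    1.28 -0.23]
```

View pics/w4.png

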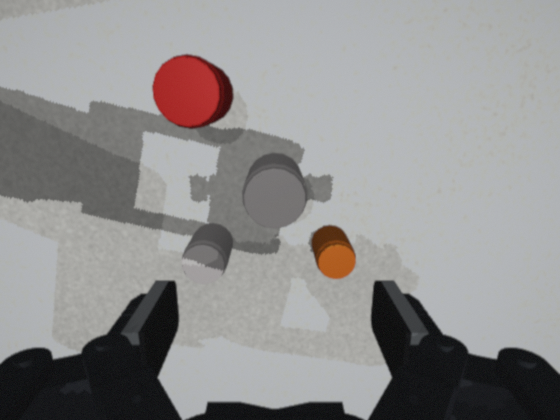

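The jar top is at (275,196) against a predicted (277,200), and both finger paths are clear. I descend and grip.

```bash
python3 -m jog '{"linear":[[1,1.5,-40],[0,0,-40],[0,0,-40],[0,0,-35],[0,0,-20],[0,0,-15],[0,0,0],[0,0,0]],"turn":[0,0,0,0,0,0,0,0]}' && python3 -m jog '{"linear":[[0,0,0],[0,0,0],[0,0,0],[0,0,0],[0,0,0],[0,0,0]],"turn":[0,0,0,0,0,0]}' 0 40 && python3 -m jog '{"linear":[[0,0,5],[0,0,20],[0,0,30],[0,0,30],[0,0,30],[0,0,30],[0,0,25],[0,0,0]],"turn":[0,0,0,0,0,0,0,0]}'
```

```text
t: 15.68
tcp_pos: [0.5912, -0.3968, 0.2077]
tool_rot: [0.866, 0.5, 0.0, 0.001]
force: [-0.2, -0.8, -0.7]
finger_gap: 0.903
gripper_force: 0.0
t: 16.42
tcp_pos: [0.5912, -0.3967, 0.2079]
tool_rot: [0.866, 0.5, 0.0, 0.001]
force: [-0.1, 0.6, 5.5]
finger_gap: 0.616
gripper_force: 43.4
t: 17.42
tcp_pos: [0.5911, -0.3966, 0.3799]
tool_rot: [0.866, 0.5, 0.001, 0.003]
force: [-0.6, 0.0, -1.4]
finger_gap: 0.612
gripper_force: 42.8
```

```bash
python3 - <<'E'
from h import *
W=get_calibration("wrist")["world_to_cam"]; p=-W[:3,:3].T@W[:3,3]; d=p-sense()["tcp_pos"]; print(p,d,"boxx",d[:2]@[.36,.933])
print([ (round(th,2),boxw([.5735,-.087,1.205],lidp(1.74,r,0,0)).round(3).tolist()) for th,r in((1.74,.02),(1.74,.15),(1.74,.192))])
E
```

```text
[ 0.62862229 -0.33084612  0.34980427] [ 0.03747725  0.06578855 -0.03012833] boxx 0.07487253000899542
[(1.74, [[0.602, -0.014, 0.12]]), (1.74, [[0.609, 0.007, 0.248]]), (1.74, [[0.612, 0.013, 0.289]])]
```

The wrist camera sticks out 75 mm towards the lid, so I place at box x ≈ −26 mm.

```bash
python3 -m jog '{"linear":[[-1,14,0],[-3,28,0],[-3,34,0],[-3,34,0],[-3,34,0],[-3,34,0],[-3,34,0],[-3,34,0],[-3,25,0],[-2,14.3,0],[0,0,0],[0,0,0]],"turn":[0,0,0.3,0.3,0.3,0.3,0.3,0.3,0,0,0,0]}'; python3 - <<'E'
from h import *
import cv2
a=snapshot("top")[120:280,220:400,::-1]; b=snapshot("side")[60:300,190:370,::-1]
a=cv2.resize(a,(400,356),interpolation=2);b=cv2.resize(b,(400,533),interpolation=2);o=np.zeros((533,800,3),np.uint8);o[:356,:400]=a;o[:,400:]=b
cv2.imwrite("pics/p5.png",o)
E
```

```text
t: 18.92
tcp_pos: [0.564, -0.1119, 0.3763]
tool_rot: [0.824, 0.566, 0.0, 0.001]
force: [-0.7, -0.5, -1.1]
finger_gap: 0.614
gripper_force: 42.7
```

View pics/p5.png

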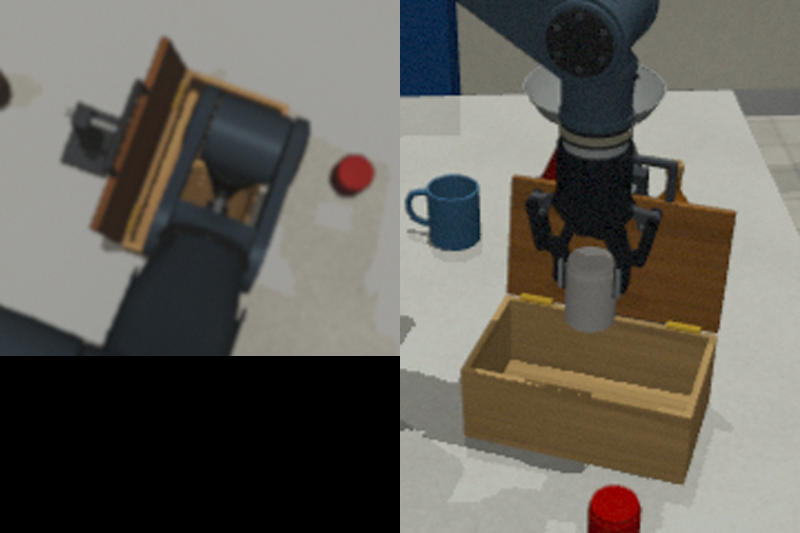

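The jar is upright in the grip above the box opening, and the wrist clears the lid. I lower it, slowly at the end.

```bash
. ./chk.sh; python3 -m jog '{"linear":[[0,0,-20],[0,0,-30],[0,0,-30],[0,0,-25],[0,0,-20],[0,0,-15],[0,0,-10],[0,0,-3],[0,0,0]],"turn":[0,0,0,0,0,0,0,0,0]}' >/dev/null; ok; python3 -m jog '{"linear":[[0,0,-1.5],[0,0,0]],"turn":[0,0]}'>/dev/null; ok;python3 -m jog '{"linear":[[0,0,-1],[0,0,0]],"turn":[0,0]}'>/dev/null; ok
```

```text
20.15 [ 0.5639 -0.1112  0.2236] [ 0.7 -0.3 -1.7] bx 0.0
20.4 [ 0.5639 -0.111   0.2222] [-0.2 -0.9 -1.1] bx -0.9
20.65 [ 0.5637 -0.111   0.2209] [ 0.4  0.1 -1.2] bx 0.2
```

```bash
cat >> chk.sh <<'E'
fz(){ python3 -c "
from station import *
s=sense();f=s['force'];print(s['tcp_pos'].round(4),f.round(1));exit(int(f[2]>2.5))"; }
E
. ./chk.sh
python3 -m jog '{"linear":[[0,0,-1.5],[0,0,0]],"turn":[0,0]}'>/dev/null; fz && python3 -m jog '{"linear":[[0,0,-1],[0,0,0]],"turn":[0,0]}'>/dev/null && fz && python3 -m jog '{"linear":[[0,0,-1],[0,0,0]],"turn":[0,0]}'>/dev/null && fz && python3 -m jog '{"linear":[[0,0,-1],[0,0,0]],"turn":[0,0]}'>/dev/null && fz && python3 -m jog '{"linear":[[0,0,-1],[0,0,0]],"turn":[0,0]}'>/dev/null && fz && python3 -m jog '{"linear":[[0,0,-1],[0,0,0]],"turn":[0,0]}'>/dev/null && fz
```

```text
[ 0.5637 -0.111   0.2192] [ 0.1 -0.  -1.4]
[ 0.5637 -0.111   0.2182] [ 0.3 -0.5 -1.2]
[ 0.5637 -0.111   0.2172] [ 0.   0.  -1.3]
[ 0.5637 -0.111   0.2162] [ 0.3  0.5 -1.1]
[ 0.5637 -0.111   0.2158] [-0.9  1.   4. ]
```

The jar touches the floor at the expected height. I release and rise.

```bash
python3 -m jog '{"linear":[[0,0,0],[0,0,0],[0,0,0],[0,0,0]],"turn":[0,0,0,0]}' 0.9 >/dev/null; python3 -m jog '{"linear":[[0,0,10],[0,0,20],[0,0,30],[0,0,40],[0,0,40],[0,0,40],[0,-20,20],[0,-40,0],[0,-40,0],[0,-40,0],[0,-20,0],[0,0,0]],"turn":[0,0,0,0,0,0,0,0,0,0,0,0]}'; python3 - <<'E'
from h import *
import cv2
a=snapshot("top")[120:280,220:400,::-1]; b=snapshot("side")[60:300,190:370,::-1]
a=cv2.resize(a,(400,356),interpolation=2);b=cv2.resize(b,(400,533),interpolation=2);o=np.zeros((533,800,3),np.uint8);o[:356,:400]=a;o[:,400:]=b
cv2.imwrite("pics/p6.png",o)
E
```

```text
t: 23.9
tcp_pos: [0.5635, -0.2719, 0.4154]
tool_rot: [0.825, 0.566, 0.0, -0.0]
force: [0.8, -0.2, -0.4]
finger_gap: 0.897
gripper_force: 0.0
```

View pics/p6.png

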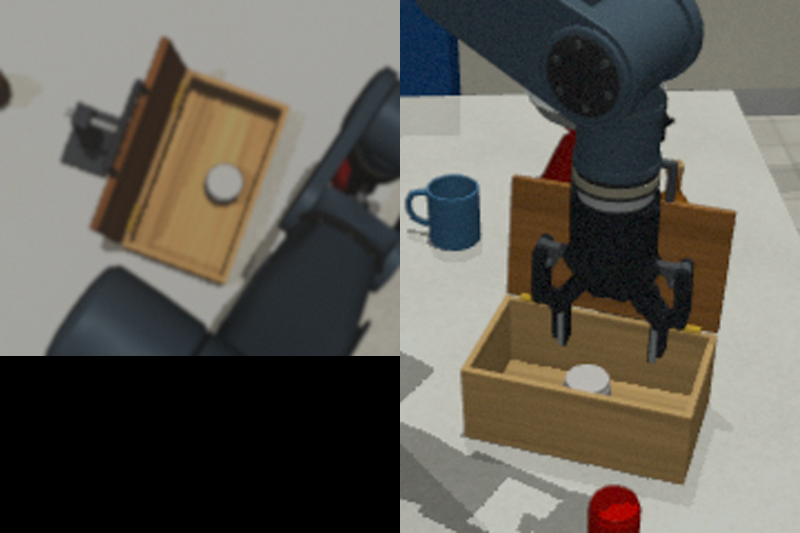

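The jar stands in the box at top-crop (224,183), and the lid sits exactly where it was before placing. I hand in.

```bash
python3 -c "
from station import *
print(sign_off())"
```

```text
the job is handed in; nothing more can be done
None
```

I handed the job in at about 24 s: the lid was pressed gently onto the bumper (about 6 N there, estimated from the handle force) and left leaning on it, and the white jar was set upright on the box floor with nothing else moved that I could see; no verdict came back from the hand-in.

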